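# Set the swivel vise to 120 degrees

## Robot

A 7-joint arm with a two-finger parallel gripper is mounted at the origin on the work surface. World frame = base frame: x ahead of the robot, y to its left, z up, the work surface at z = 0. Lengths are in m, angles in rad, forces in N, time in s.
With the tool pointing down it reaches from about 0.4 to 0.85 m from the base axis. Payload 4.5 kg.
Tool frame: the origin (TCP) lies at the very end of the fingers, on their centre line; the grasp point (between the pads) lies 19 mm behind it (r.grip_point_offset is the distance from the TCP to the grasp point, in m); y points along the fingers, x is the direction in which the jaws open and shut, and the axes are right-handed (so a half turn about y gives the same grasp; the last joint's range is limited). The gripper opens to 88 mm and grips with 3 to 60 N. Pads are 18 mm wide; open, the fingers measure 123 mm over their backs; the gripper's body (75 mm by 187 mm) begins 45 mm behind the grasp point.
Start: joints at [-1.263, 0.689, -0.195, 1.565, 0.157, 0.902, -0.215], TCP at [0.169, 0.602, 0.239] pointing down, gripper open.
Joint ranges: [-3.01, 3.01], [-0.46, 2.08], [-1.47, 1.51], [0.13, 2.56], [-1, 4.14], [0.04, 2.09], [-2.66, 2.66]. Speed limits (rad/s): [2.57, 2.57, 3.14, 3.14, 3.14, 3.14, 3.14].

## Interface

Orientations are given as a unit quaternion [x, y, z, w].
In Python, from plant import get_state, snapshot, camera_params, job, r gives the robot as it stands.
- The arm moves only by the tool carry_out, never from a script. Its arguments are lists of equal length, an entry for each row: "offset": the shift along the world's x, y, z in m, a list of three; "twist": the turn about the world's z in degrees. In form: {"offset": [[tx, ty, tz], ...], "twist": [twist, ...]}. A call has 1 to 8 rows; each row shifts and turns the commanded pose from where the row before left it; what a row does not reach is not made up. A row lasts 1/8 s, in which the tool goes at most 62.5 mm and 10.7 degrees, less where a joint would pass 70% of its speed; a pose out of reach is approached as far as the arm can. A call with a gripper value outside its range is refused whole. "grip" is the finger opening in m, from 0 to 0.0881, set as the call begins (left out, the last holds). The fingers move at their own pace and stop on an object; "newtons" is the grip in N (left out, the last holds). Time passes only in rows, so rows that do not move let the fingers close. It gives the time, the measured TCP pose, the force and the opening at its end, in the units of the state.
- get_state(): the state, without advancing time (a new reading comes with each control period).
- snapshot(name): name is "scene" or "side" or "wrist"; returns the picture (480x640x3 uint8, red, green, blue); there is no depth.
- camera_params(name): a dict with "camera_matrix" (3x3 intrinsics, pixels), "eye" and "orientation" of the camera in the world. Camera axes: x right, y up, looking along -z (the intrinsics and any distortion apply to the point x, -y, -z); pixel columns grow to the right and rows downward; lengths in m; the calibration is good to about 2 mm. The wrist camera is an equidistant fisheye: a pixel r from the principal point sees the ray r / f radians off the axis. A picture is of the moment at which its call begins: read the wrist's pose just before it. camera_params takes no time and is no camera call; for the wrist camera it gives the pose at the moment of the call.
- job.finish_job(): hands the job in, once; it reports no verdict.
The state is a dict: "clock": time; "q": joint angles; "qd": joint speeds; "joint_torque": joint torques, N m; "tool_pos": TCP position; "eef_rot": TCP orientation; "contact_force": force on the tool from outside, world axes, zero at the start; "moment": the same for the moment, N m; "opening": opening from 0.0 (shut) to 1.0 (fully open).
Only numpy, scipy, OpenCV 4.12 (cv2) and the standard library are available. Lean on these libraries where they do the work, as an engineer would, in place of code of your own. Each camera call takes 0.05 s, during which the arm holds its last target. There are 200 camera calls.

## Task

The next batch is filed at 120 degrees: turn the bench vise on its clicking swivel base, by its upright lever post, to 120 degrees, the fourth 30-degree click counter-clockwise (seen from above) from the zero lug. Leave it clicked in there and let go; do not turn the plain round table beside it.

Things in the scene. Friction and masses are not known exactly. Their poses are not given: they have to be found in the camera images.
- vise (a joint): Swivel angle of the vise, rad, counter-clockwise positive seen from above; 0 with the lever over the zero lug, stops at about 0 and 3.14. Spring detents click every 0.524 rad (30 degrees); let go within 12 degrees of a notch, it snaps in. It starts clicked in at 0, 1 or 2 (rarely balanced between two). Passing a click takes under 20 N at the post; one sweep may pass several.
- vise_post (a point): Where to take the vise's lever: on the axis of its upright round steel post, 22 mm thick, 75 mm above the bench (post top 100 mm, flat lever under it to 41 mm), 115 mm from the swivel axis. Fingers may slip round the post as it travels its arc and keep their heading. The grey-painted vise (jaws 80 mm wide, top 110 mm above the bench) begins 72 mm inward of it.
- vise_base: Fixed round dark steel base of the vise, 184 mm wide, 12 mm thick; origin on the swivel axis at bench height, z up. Its x axis points to the zero lug, a steel block 26 x 24 x 16 mm on the rim; bright radial lines on the rim mark clicks 0 (at the lug) to 6, every 30 degrees counter-clockwise. At joint angle a the lever points a counter-clockwise of this x axis.
- turntable_post (a point): Bystander, leave alone: top of the lever post (100 mm above the bench) of the plain round steel table, 150 mm wide, its top 52 mm above the bench, with crossed slots and a short stub, no jaws. Its lever and post look like the vise's and are 115 mm from its axis; it stands beside the vise, on the other side of the bench's middle.

How it is judged:
At the end, for the whole second after the job is handed in: The vise rests still at 120 degrees (2.094 rad), within 10 degrees, clicked into the fourth notch from the zero lug (value of joint vise between 1.92 and 2.269 rad and velocity of joint vise between -0.05 and 0.05 rad/s); the robot touches nothing.
It fails at once if the post of the plain round table is moved by more than 20 mm (distance of turntable_post from where it was at the start of the episode above 0.02 m).
It also fails if it takes over 40 s, if anything falls off the work surface, if the arm or the gripper's body presses on something with over 40 N, if the wrist force passes 120 N, or if a joint passes its speed limit or range.

## Working session

There is one attempt and no reset: what is moved stays moved. The work goes in short steps, Python scripts to look and compute and a tool call to move; the robot and the scene stay as the last step left them, time stands still between calls to the robot, and variables do not carry over. Pictures are saved under pics/ and viewed, about 8 in all and at most 12, crops included, and the job is handed in when it is done.

Besides the shell and the picture viewer there is one more tool, called after "Emit:" as name(argument=value, ...), one argument or row to a line, values as JSON. carry_out: Moves the arm, as the interface text tells. Its arguments: {"type":"object","properties":{"offset":{"type":"array"},"twist":{"type":"array"},"grip":{"type":"number"},"newtons":{"type":"number"}},"required":["offset","twist"]}

```bash
mkdir -p pics; python3 - <<'E'
from plant import *
import cv2
s=get_state();print(s['clock'],s['tool_pos'],s['eef_rot'],s['opening'])
for n in ['scene','side']:
    p=camera_params(n);print(n,p)
    cv2.imwrite(f'pics/{n}0.png',snapshot(n)[:,:,::-1])
E
```

```text
0.0 [0.16886271 0.60109367 0.23790211] [ 0.56396962  0.4266208  -0.42760455 -0.56310506] 1.0022344013613336
scene {'camera_matrix': array([[440.86223717,   0.        , 319.5815764 ],
       [  0.        , 440.86223717, 231.38602977],
       [  0.        ,   0.        ,   1.        ]]), 'eye': array([0.90751315, 0.27570174, 0.78949884]), 'orientation': array([0.11601983, 0.27791712, 0.8780728 , 0.37187313])}
side {'camera_matrix': array([[547.80422899,   0.        , 326.99074722],
       [  0.        , 547.80422899, 244.27170135],
       [  0.        ,   0.        ,   1.        ]]), 'eye': array([ 0.00664628, -0.65260529,  0.59328538]), 'orientation': array([ 0.46231727, -0.18116521, -0.30108865,  0.81411764])}
```

View pics/scene0.png

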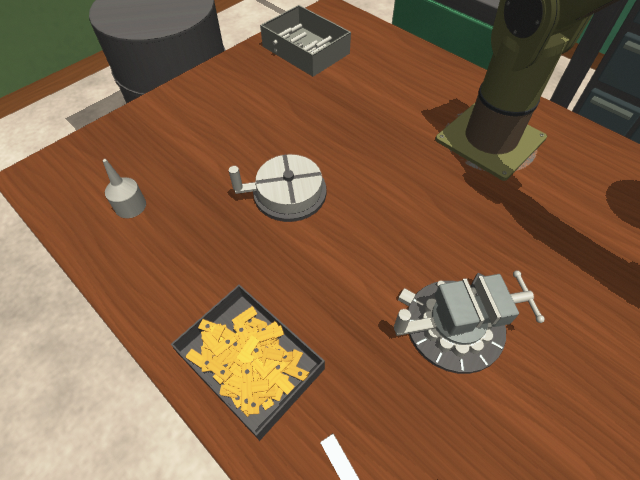

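View pics/side0.png

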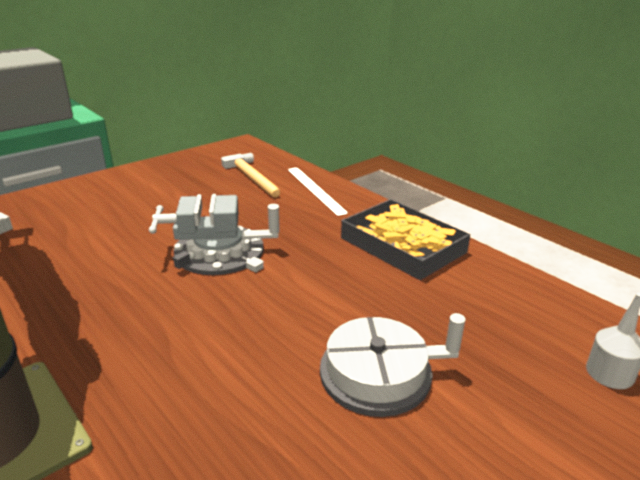

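The scene view shows the vise's base near (458,330), its zero lug at (407,297) and its post at (403,320). The turntable is at (290,185). In the side view the vise post is at (273,220) and the lug at (255,264).

```bash
cat > h.py <<'E'
from plant import *
import numpy as np, cv2
from scipy.spatial.transform import Rotation as R
def ray(n,uv):
    p=camera_params(n);K=p['camera_matrix']
    d=np.linalg.inv(K)@[uv[0],uv[1],1]
    return p['eye'],R.from_quat(p['orientation']).apply(d*[1,-1,-1])
def onz(n,uv,z):
    e,d=ray(n,uv);return e+d*(z-e[2])/d[2]
def proj(n,P):
    p=camera_params(n);c=R.from_quat(p['orientation']).inv().apply(np.array(P)-p['eye'])*[1,-1,-1]
    q=p['camera_matrix']@c;return q[:2]/q[2]
E
python3 - <<'E'
from h import *
for n,uv,z in [('scene',(404,313),.1),('side',(273,207),.1),('scene',(409,293),.028),('side',(255,262),.028),('scene',(458,328),.012),('side',(218,250),.012),('scene',(235,169),.1),('scene',(290,178),.052)]:
    print(n,uv,onz(n,uv,z).round(3))
a=cv2.imread('pics/scene0.png')[250:390,370:560];b=cv2.imread('pics/side0.png')[180:285,140:300]
a=cv2.resize(a,None,fx=4,fy=4,interpolation=cv2.INTER_CUBIC)
cv2.imwrite('pics/c.png',a)
E
```

```text
scene (404, 313) [0.584 0.157 0.1  ]
side (273, 207) [0.578 0.153 0.1  ]
scene (409, 293) [0.51  0.126 0.028]
side (255, 262) [0.495 0.103 0.028]
scene (458, 328) [0.496 0.233 0.012]
side (218, 250) [0.477 0.21  0.012]
scene (235, 169) [ 0.571 -0.304  0.1  ]
scene (290, 178) [ 0.479 -0.235  0.052]
```

View pics/c.png

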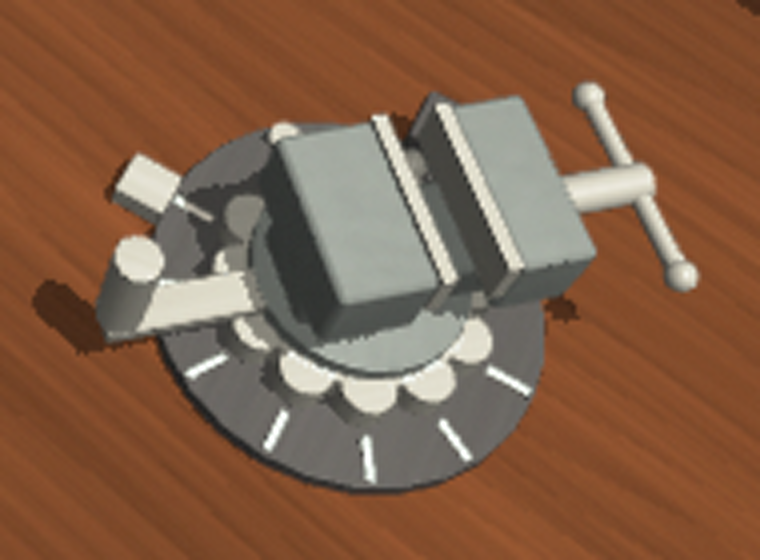

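The crop shows the zero line at the lug, (200,212), and lines 2 to 6 at (205,366), (275,430), (368,458), (455,440) and (508,382). The lever covers line 1, so the start is click 1 and I need +90°. Next I'll fit the centre and axes.

```bash
python3 - <<'E'
from h import *
from scipy.optimize import least_squares as LS
px=np.array([(200,212),(205,366),(275,430),(368,458),(455,440),(508,382)])/4+[370,250]
k=np.radians([0,60,90,120,150,180])
P=np.array([onz('scene',u,.012)[:2] for u in px])
f=lambda v:(v[:2]+v[2]*np.c_[np.cos(k+v[3]),np.sin(k+v[3])]-P).ravel()
s=LS(f,[.48,.22,.08,-1.3]);v=s.x;print('fit',v.round(4),np.degrees(v[3]),(s.fun*1000).round(1))
post=onz('scene',np.array([139,258])/4+[370,250],.1);print(post)
post2=onz('side',(273,207),.1);pm=(post+post2)[:2]/2
for p in (post[:2],post2[:2]):
    d=p-v[:2];print(np.hypot(*d),np.degrees(np.arctan2(d[1],d[0])-v[3]))
print('c in side',proj('side',[*v[:2],.012]),'in scene',proj('scene',[*v[:2],.012]))
for a in range(30,136,15):
    t=v[3]+np.radians(a);print(a,(v[:2]+.115*np.array([np.cos(t),np.sin(t)])).round(4),np.degrees(t).round(1))
st=get_state();M=R.from_quat(st['eef_rot']).as_matrix();print(M.round(3),st['tool_pos'],st['clock'])
E
```

```text
fit [ 0.4901  0.2265  0.0781 -1.3859] -79.40357564684888 [ 0.3 -1.6 -1.3  0.9 -0.5  0.8  0.3  0.2  0.8 -0.3  0.5  0. ]
[0.58483402 0.15980669 0.1       ]
0.11586377101737422 44.26015821747262
0.11434146189704736 39.68495566423504
c in side [219.22134486 244.77241428] in scene [456.87849159 323.4840021 ]
30 [0.5649 0.1392] -49.4
45 [0.585  0.1615] -34.4
60 [0.5986 0.1883] -19.4
75 [0.6048 0.2177] -4.4
90 [0.6031 0.2476] 10.6
105 [0.5938 0.2762] 25.6
120 [0.5774 0.3013] 40.6
135 [0.5551 0.3214] 55.6
[[ 0.27  -0.    -0.963]
 [ 0.963 -0.002  0.27 ]
 [-0.002 -1.    -0.   ]] [0.1689241  0.60116716 0.23799515] 0.1
```

Emit:
carry_out(
  offset=[
    [0.04, -0.042, 0],
    [0.04, -0.042, 0],
    [0.04, -0.042, 0],
    [0.04, -0.042, 0],
    [0.04, -0.042, 0],
    [0.04, -0.042, 0],
    [0.04, -0.042, 0],
    [0.04, -0.042, 0],
  ],
  twist=[-2, -2, -2, -2, 0, 0, 0, 0],
)

```text
clock: 1.1
tool_pos: [0.4899, 0.2642, 0.2385]
eef_rot: [-0.592, -0.387, 0.387, 0.592]
contact_force: [0.3, 0.6, 0.1]
opening: 1.0
```

Emit:
carry_out(
  offset=[
    [0.03, -0.035, 0],
    [0.03, -0.035, 0],
    [0.03, -0.033, 0],
    [0, 0, 0],
    [0, 0, 0],
  ],
  twist=[0, 0, 0, 0, 0],
)

```text
clock: 1.72
tool_pos: [0.5782, 0.1635, 0.2384]
eef_rot: [-0.591, -0.387, 0.387, 0.592]
contact_force: [-0.7, 0.4, 0.5]
opening: 1.0
```

```bash
python3 - <<'E'
from h import *
s=get_state();print(s['tool_pos'],R.from_quat(s['eef_rot']).as_matrix().round(3)[:,0])
p=camera_params('wrist');print(p)
K=p['camera_matrix'];f=K[0,0]
im=snapshot('wrist')[:,:,::-1].copy()
def pw(P):
    c=R.from_quat(p['orientation']).inv().apply(np.array(P)-p['eye'])*[1,-1,-1]
    th=np.arctan2(np.hypot(c[0],c[1]),c[2]);return K[:2,2]+f*th*c[:2]/np.hypot(c[0],c[1])
for P,col in (([.585,.160,.1],(0,0,255)),([.490,.2265,.012],(0,255,0)),([.5774,.3013,.1],(255,0,0))):
    u=pw(P);print(u);cv2.circle(im,tuple(int(round(x)) for x in u),3,col,-1)
cv2.imwrite('pics/w.png',im)
E
```

```text
[0.57816589 0.16353959 0.23835782] [0.401 0.916 0.   ]
{'camera_matrix': array([[371.64829954,   0.        , 317.32032332],
       [  0.        , 371.64829954, 246.79050537],
       [  0.        ,   0.        ,   1.        ]]), 'eye': array([0.51704319, 0.19073272, 0.38467178]), 'orientation': array([-0.10994064, -0.07162712,  0.54271772,  0.82960237])}
[316.32044159 244.19983581]
[339.73410784 110.27866847]
[472.94674818 168.22342649]
```

View pics/w.png

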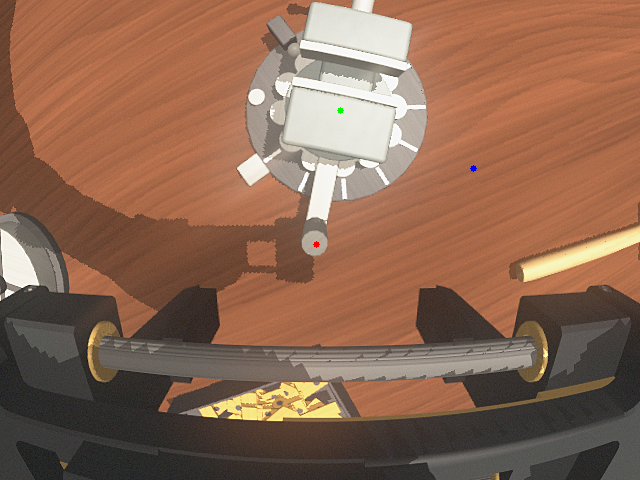

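The marker sits on the post top at (314,243). The lever lies between lines 1 and 2, so the vise is balanced at about 45°. The calibration agrees, so I'll descend and close.

Emit:
carry_out(
  offset=[
    [0.006, -0.003, -0.04],
    [0, 0, -0.04],
    [0, 0, -0.04],
    [0, 0, -0.034],
    [0, 0, -0.02],
    [0, 0, 0],
    [0, 0, 0],
  ],
  twist=[0, 0, 0, 0, 0, 0, 0],
)

```text
clock: 2.65
tool_pos: [0.5851, 0.161, 0.0657]
eef_rot: [-0.592, -0.388, 0.387, 0.592]
contact_force: [-0.3, -0.0, -0.0]
opening: 0.997
```

Emit:
carry_out(
  offset=[
    [0, 0, 0],
    [0, 0, 0],
    [0, 0, 0],
    [0, 0, 0],
    [0, 0, 0],
    [0, 0, 0],
    [0, 0, 0],
    [0, 0, 0],
  ],
  twist=[0, 0, 0, 0, 0, 0, 0, 0],
  grip=0.015,
  newtons=10,
)

```text
clock: 3.65
tool_pos: [0.5851, 0.1594, 0.0647]
eef_rot: [0.592, 0.387, -0.387, -0.592]
contact_force: [0.6, -0.6, -0.3]
opening: 0.246
```

Emit:
carry_out(
  offset=[
    [0.004, 0.0065, 0],
    [0.004, 0.0065, 0],
    [0.006, 0.014, 0],
    [0.004, 0.0145, 0],
    [0.0025, 0.015, 0],
    [0.0005, 0.015, 0],
    [0, 0, 0],
  ],
  twist=[4, 4, 6, 6, 6, 6, 0],
)

```text
clock: 4.53
tool_pos: [0.6048, 0.2358, 0.0646]
eef_rot: [0.46, 0.537, -0.534, -0.464]
contact_force: [-1.1, 6.8, -1.6]
opening: 0.249
```

Emit:
carry_out(
  offset=[
    [-0.002, 0.014, 0],
    [-0.0035, 0.0145, 0],
    [-0.0055, 0.014, 0],
    [-0.0075, 0.013, 0],
    [-0.008, 0.0105, 0],
    [0, 0, 0],
    [0, 0, 0],
  ],
  twist=[6, 6, 6, 6, 4, 0, 0],
)

```text
clock: 5.4
tool_pos: [0.5773, 0.3002, 0.0646]
eef_rot: [0.318, 0.632, -0.63, -0.321]
contact_force: [-3.8, 5.1, -2.8]
opening: 0.248
```

Emit:
carry_out(
  offset=[
    [0, 0, 0],
    [0, 0, 0],
    [0, 0, 0],
    [0, 0, 0],
    [0, 0, 0],
    [0, 0, 0],
  ],
  twist=[0, 0, 0, 0, 0, 0],
  grip=0.08,
)

```text
clock: 6.15
tool_pos: [0.5795, 0.2972, 0.0648]
eef_rot: [0.319, 0.631, -0.631, -0.319]
contact_force: [-0.6, 0.5, 0.0]
opening: 0.895
```

Emit:
carry_out(
  offset=[
    [0, 0, 0.02],
    [0, 0, 0.04],
    [0, 0, 0.05],
    [0, 0, 0.05],
    [0, 0, 0.03],
    [0, 0, 0],
    [0, 0, 0],
    [0, 0, 0],
  ],
  twist=[0, 0, 0, 0, 0, 0, 0, 0],
)

```text
clock: 7.15
tool_pos: [0.5788, 0.2967, 0.2534]
eef_rot: [-0.319, -0.63, 0.632, 0.32]
contact_force: [-0.6, -0.3, -0.9]
opening: 0.907
```

```bash
python3 - <<'E'
from h import *
im=snapshot('scene')[:,:,::-1];cv2.imwrite('pics/e.png',im)
p=camera_params('wrist');K=p['camera_matrix'];f=K[0,0];w=snapshot('wrist')[:,:,::-1].copy()
for P,col in (([.5774,.3013,.1],(255,0,0)),([.490,.2265,.012],(0,255,0))):
    c=R.from_quat(p['orientation']).inv().apply(np.array(P)-p['eye'])*[1,-1,-1];h=np.hypot(c[0],c[1])
    u=K[:2,2]+f*np.arctan2(h,c[2])*c[:2]/h;cv2.circle(w,tuple(int(round(x)) for x in u),3,col,-1)
cv2.imwrite('pics/e.png',cv2.resize(np.hstack([w,im]),(800,300)));cv2.imwrite('pics/w2.png',w)
E
```

```text
(no output)
```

View pics/w2.png

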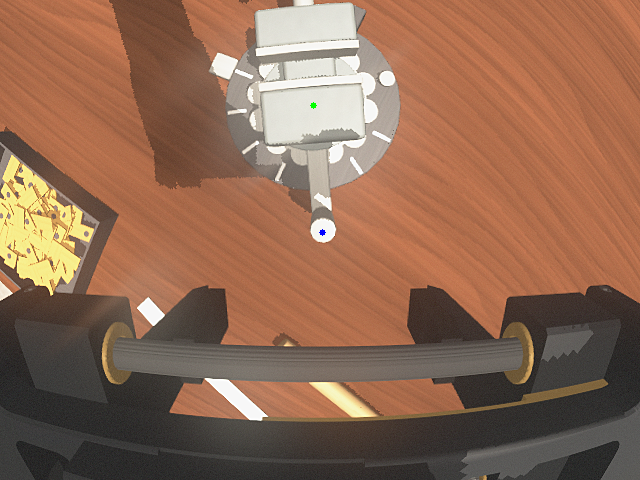

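View pics/e.png

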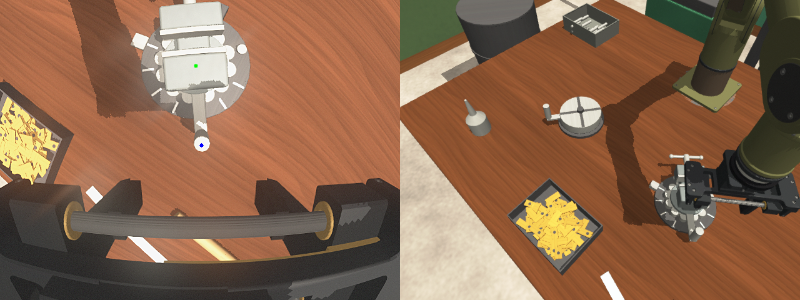

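The post top at (322,231) lies on the 120° marker. Lines 0 to 3 show on the lug side, at (242,73), (236,111), (250,147) and (279,172). Lines 5 and 6 are past the lever at (357,168) and (382,137), so the lever covers line 4. The turntable hasn't moved and the gripper is clear.

```bash
python3 -c "
from plant import *
print(job.finish_job())"
```

```text
the job is handed in; nothing more can be done
None
```

The vise is clicked in at 120°, the fourth notch from the zero lug, and I've handed the job in; no verdict was reported.

- **Start:** the lever was balanced at about 45°, between clicks 1 and 2. My first look at the crop suggested click 1; the fit and the wrist camera showed otherwise. The scene and side cameras differed by about 7 mm on the post, and the wrist view agreed with the scene camera.
- **Move:** I gripped the post at 10 N, swept it counter-clockwise along its arc to about 119°, opened the fingers and lifted clear. The force readings at the end of each move stayed under about 8 N.
- **Last checks:** in the wrist view the post top sits on the computed 120° point, with lines 0–3 on one side of the lever and 5–6 on the other. The gripper is about 0.15 m above the post, with contact force near zero. The turntable looked unmoved in the scene picture, though I did not measure it. The run took about 7 s on the robot's clock.

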